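# Refit the battery packs and press the bay cover flush on a water-quality logger

### The job

Put the two battery packs back into the logger's open bay, the orange one first and then the green one so that its arm lies over the orange pack's foot. Then lay the yellow cover in the bay and press it down on its stiff catches until it sits level and flush with the rim all round. Leave the other things on the bench where they are.

Things in the scene. Friction and masses are not known exactly. Their poses are not given: they have to be found in the camera images.
- logger: Water-quality logger, fixed: blue box 204 x 100 in plan, 78 high, with an open-topped battery bay, the same either way round. Origin: centre of its underside, on the bench; x along its long side, z up. Walls 8 thick, rim 78 above the bench.
- bay_floor (a point): Centre of the bay's floor, 8 above the bench, axes as the logger. Bay 188 long (x), 84 wide (y). A grey ledge 14 long fills each end up to 66 above the bench, so the space for the packs is 160 long (x -80 to +80). Orange pack home: its plan centre 27 from this point along the bay's x, body against either end, foot towards the middle. Green pack home: its plan centre 32 from this point on the other side.
- cover_seat (a point): Centre of the cover's seat: the plane of the tops of the two end ledges, 66 above the bench, 12 below the rim; axes as the logger. Home, the cover's underside centre is here, its plate inside the bay walls.
- lower_pack_mid (a point): Orange L-shaped battery pack, about 0.3 kg, 100 x 76 in plan, 56 high with its pull rib, standing upright. Origin: centre of its plan, 28 above its underside; z up; x points from the tall part to the low foot. Tall part: x -50 to +10, 34 high. Foot: x +10 to +50, 16 high.
- lower_rib (a point): Centre of the orange pack's black pull rib, for gripping, on its tall part, at the pack's x -14, y 0, 45 above its underside. Rib 44 long (pack's x), 14 thick (y), from 34 to 56 above the underside. Axes as the pack.
- upper_pack_mid (a point): Green elbow-shaped battery pack, about 0.28 kg, 86 x 76 in plan, 56 high with its pull rib, upright on its heel. Origin: centre of its plan, 28 above its underside; z up; x points from arm to heel. Heel: x -3 to +43, 0 to 34 high. Arm: x -43 to -3, 16.5 to 34 high, open beneath. Home: heel on the bay floor beyond the orange foot, arm over it, x the same way as the orange pack's, 54 to 64 farther along it.
- upper_rib (a point): Centre of the green pack's black pull rib, for gripping: at the pack's x +8, y 0, 45 above its underside. Rib 44 long (pack's x), 14 thick (y), from 34 to 56 above the underside. Axes as the pack.
- cover_mid (a point): Yellow flat bay cover, about 0.12 kg: plate 182 x 78 x 12, with a black pull rib in the middle of its top, for gripping, 44 long (x), 14 thick (y), from 12 to 34 above the underside. Origin: centre of the plan, 17 above the underside; x along its length, z up. Either way round fits. Home, its plate's top is flush with the rim.
- catch0 (a joint): White push-in catch, a pin of 8 diameter standing up from a ledge of the logger's bay at logger x -86, y -28. Value: how far it is pushed in, in m: at 0 it stands 9 mm above the ledge, at 0.009 it is level with it. Stiff (about 4 N each, 16 N for all four), no spring: stays where it is left. The cover's weight does not move it.
- catch1 (a joint): White push-in catch, a pin of 8 diameter standing up from a ledge of the logger's bay at logger x -86, y +28. Value: how far it is pushed in, in m: at 0 it stands 9 mm above the ledge, at 0.009 it is level with it. Stiff (about 4 N each, 16 N for all four), no spring: stays where it is left. The cover's weight does not move it.
- catch2 (a joint): White push-in catch, a pin of 8 diameter standing up from a ledge of the logger's bay at logger x +86, y -28. Value: how far it is pushed in, in m: at 0 it stands 9 mm above the ledge, at 0.009 it is level with it. Stiff (about 4 N each, 16 N for all four), no spring: stays where it is left. The cover's weight does not move it.
- catch3 (a joint): White push-in catch, a pin of 8 diameter standing up from a ledge of the logger's bay at logger x +86, y +28. Value: how far it is pushed in, in m: at 0 it stands 9 mm above the ledge, at 0.009 it is level with it. Stiff (about 4 N each, 16 N for all four), no spring: stays where it is left. The cover's weight does not move it.
- reagent_bottle_mid (a point): Bystander, loose, not to be disturbed: white plastic reagent bottle, blue cap, 60 diameter, 150 tall. Point on its middle, 75 above the bench.
- beaker_mid (a point): Bystander, loose, not to be disturbed: glass beaker, 68 diameter, 90 tall. Point on its middle, 45 above the bench.
- jar_mid (a point): Bystander, loose, not to be disturbed: small amber glass jar, 44 diameter, 60 tall. Point on its middle, 30 above the bench.
- brush_mid (a point): Bystander, loose, not to be disturbed: wooden lab brush lying down, 160 long. Point on its middle, 10 above the bench.
- wash_bottle_mid (a point): Bystander, loose, not to be disturbed: white wash bottle, red cap, 54 diameter, 130 tall. Point on its middle, 65 above the bench.
- acid_jar_mid (a point): Bystander, loose, not to be disturbed: green glass jar, yellow lid, 44 diameter, 65 tall. Point on its middle, 32 above the bench.
There are look-alikes about, which are no part of the job. Of the things shaped like the part that bears upper_pack_mid, the green one is meant.

How it is judged:
On the way, in this order (a step that is already met when the one before it is completed fails the run):
1. the orange pack stands on the floor of the bay at one end (y of lower_pack_mid in the frame of logger between -0.008 and 0.008 m and z of lower_pack_mid in the frame of logger between 0.033 and 0.039 m and angle between lower_pack_mid's own z axis and vertical below 0.06 rad and angle between the x axis of lower_pack_mid and the x axis of logger, either way round below 0.12 rad and horizontal distance between lower_pack_mid and logger below 0.04 m), for 0.2 s.
2. the green pack stands on the floor of the bay with its arm over the orange pack's foot (all of step 1 and y of upper_pack_mid in the frame of logger between -0.008 and 0.008 m and z of upper_pack_mid in the frame of logger between 0.033 and 0.039 m and angle between upper_pack_mid's own z axis and vertical below 0.06 rad and angle between the x axis of upper_pack_mid and the x axis of logger, either way round below 0.12 rad and x of upper_pack_mid in the frame of lower_pack_mid above 0.04 m and horizontal distance between upper_pack_mid and logger below 0.046 m), for 0.2 s.
At the end, for the whole second after the job is handed in: Both packs stand upright on the bay floor (within 3 mm in height), in line with the bay, the green one's arm over the orange one's foot; the cover lies inside the bay, seated on the ledges to within about 2 mm and level to within 1 degree (all of step 2 and x of cover_mid in the frame of logger between -0.008 and 0.008 m and y of cover_mid in the frame of logger between -0.008 and 0.008 m and z of cover_mid in the frame of logger between 0.08 and 0.0852 m and angle between cover_mid's own z axis and vertical below 0.018 rad and angle between the x axis of cover_mid and the x axis of logger, either way round below 0.12 rad); the robot touches nothing.
It fails at once if one of the other loose things on the bench is moved more than 30 mm (distance of any of reagent_bottle_mid, beaker_mid, jar_mid, brush_mid, wash_bottle_mid, acid_jar_mid from where it was at the start of the episode above 0.03 m).
It fails at once if one of the other loose things is tipped over (angle between any of reagent_bottle_mid, beaker_mid, jar_mid, wash_bottle_mid, acid_jar_mid's own z axis and vertical above 0.5 rad).
It also fails if it takes over 72 s, if anything falls off the work surface, if the arm or the gripper's body presses on something with over 40 N, if the wrist force passes 120 N, or if a joint passes its speed limit or range.

### The arm

A 6-joint arm with a two-finger parallel gripper is mounted at the origin on the work surface. World frame = base frame: x ahead of the robot, y to its left, z up, the work surface at z = 0. Lengths are in m, angles in rad, forces in N, time in s.
With the tool pointing down it reaches from about 0.375 to 0.75 m from the base axis. Payload 9 kg.
Tool frame: the origin (TCP) lies midway between the tips of the shut fingers; the grasp point (between the pads) lies ctrl.grasp_offset behind it (ctrl.grasp_offset is the distance from the TCP to the grasp point, in m); z points along the fingers, y is the direction in which the jaws open and shut (so a half turn about z gives the same grasp; the last joint's range is limited). The gripper opens to 85 mm and grips with 20 to 120 N. Pads are 22 mm wide; open, the fingers measure 114 mm over their backs; the gripper's body (76 mm by 85 mm) begins 54 mm behind the grasp point. The pads swing forward as they close: fully open they stand 13 mm farther back than shut.
Start: joints at [-1.556, 0.104, 0.097, 1.564, 0, 1.353], TCP at [0.138, -0.584, 0.231] pointing down, gripper open.
Joint ranges: [-2.99, 2.99], [-0.84, 1.86], [-1.1, 1.16], [-1.84, 2.11], [-1.51, 1.56], [-3.14, 3.14]. Speed limits (rad/s): [2.22, 2.22, 2.57, 3.14, 3.14, 3.14].

### API

Orientations are given as a unit quaternion [w, x, y, z].
In Python, from rig import ctrl gives the robot as it stands.
- The arm moves only by the tool step_arm, never from a script. Its argument "commands" is a list that holds one entry, the list of rows, each a list of 7 numbers: the turn, a rotation vector about the tool's x, y, z in degrees, then the shift along the tool's x, y, z in m, then the gripper command: -1 is shut, 1 is fully open, values between are in proportion. A call has 1 to 8 rows; each row is the pose to reach, as a shift and turn from the pose measured when the call began, along the tool's axes at that moment; what a row does not reach only later rows make up. A row lasts 1/8 s, in which the tool goes at most 62.5 mm and 10.7 degrees, less where a joint would pass 70% of its speed; a pose out of reach is approached as far as the arm can. A call with a gripper value outside its range is refused whole. The fingers move at their own pace and stop on an object; the grip force is fixed at half the most. Time passes only in rows, so rows that repeat a pose let the fingers close. It gives the time, the measured TCP pose, the force and the opening at its end, in the units of the state.
- ctrl.read_state(): the state, without advancing time (a new reading comes with each control period).
- ctrl.snapshot(name): name is "side" or "top" or "wrist"; returns the picture (384x512x3 uint8, blue, green, red); there is no depth.
- ctrl.camera_params(name): a dict with "mtx" (3x3 intrinsics, pixels), "rvec" (rotation vector, rad) and "tvec" (3), from world to camera coordinates, as OpenCV has them; the wrist camera has in their place "mount" (4x4, takes a point from camera to tool coordinates, whose origin is the TCP and whose axes are the flange's). Camera axes: x right, y down, z forward; pixel columns grow to the right and rows downward; lengths in m; the calibration is good to about 2 mm. The wrist camera is an equidistant fisheye: a pixel r from the principal point sees the ray r / f radians off the axis. A picture is of the moment at which its call begins: read the wrist's pose just before it. camera_params takes no time and is no camera call.
- ctrl.close_job(): hands the job in, once; it reports no verdict.
Trained networks look in the newest picture that a camera, given by its name, has taken for a name from the list of things; names that differ only in an ending like _2 or _b are one class to them, and where a whole thing is asked for, a point or a joint stands for the part that bears it (a point fixed in the world has none). Each returns a list of dicts, best first, with "conf" (0 to 1); they miss things now and then, are a little off and sometimes report something else, mostly with a low value. They report only what shows in the picture. A call takes as long as a camera call. They do not tell look-alikes from the thing itself.
- ctrl.recognise(camera, thing): "box" ([left, top, right, bottom] as shares, 0 to 1, of the picture: columns of its width, rows of its height, round what is visible of it).
- ctrl.mark_of(camera, thing): "at" ([row, column] as shares, 0 to 1, of the picture: columns of its width, rows of its height: a listed point, or the origin of a listed thing).
The state is a dict: "t": time; "joints": joint angles; "joint_velocities": joint speeds; "joint_efforts": joint torques, N m; "ee_pos": TCP position; "tcp_rot": TCP orientation; "contact_force": force on the tool from outside, world axes, zero at the start; "moment": the same for the moment, N m; "gripper_width": finger opening in m.
Only numpy, scipy, OpenCV 4.12 (cv2) and the standard library are available. Lean on these libraries where they do the work, as an engineer would, in place of code of your own. Each camera call takes 0.05 s, during which the arm holds its last target. There are 200 camera calls.

## Working session

There is one attempt and no reset: what is moved stays moved. The work goes in short steps, Python scripts to look and compute and a tool call to move; the robot and the scene stay as the last step left them, time stands still between calls to the robot, and variables do not carry over. Pictures are saved under pics/ and viewed, about 8 in all and at most 12, crops included, and the job is handed in when it is done.

Besides the shell and the picture viewer there is one more tool, called after ">>>" as a command line: name --argument value ..., lists and objects as JSON in quotes. step_arm: Moves the arm, as the interface text tells. Its arguments: {"type":"object","properties":{"commands":{"type":"array","items":{"type":"array","items":{"type":"array","items":{"type":"number"}}}}},"required":["commands"]}

```bash
ls; mkdir -p pics
cat > h.py <<'E'
import numpy as np, cv2
from rig import ctrl
from scipy.spatial.transform import Rotation as R
def params(c):
    p=ctrl.camera_params(c); return {k:np.array(v,float) for k,v in p.items() if k in("mtx","rvec","tvec","mount")}
def ray(c,at,st=None):
    """at=[row,col] shares -> origin, direction in world"""
    p=params(c); K=p["mtx"]; u=at[1]*512; v=at[0]*384
    if c!="wrist":
        Rm=cv2.Rodrigues(p["rvec"])[0]; d=np.linalg.inv(K)@[u,v,1]; return -Rm.T@p["tvec"].ravel(), Rm.T@d/np.linalg.norm(d)
    x=(u-K[0,2])/K[0,0]; y=(v-K[1,2])/K[1,1]; r=np.hypot(x,y)+1e-12
    d=np.array([np.sin(r)*x/r,np.sin(r)*y/r,np.cos(r)])
    st=st or ctrl.read_state(); q=st["tcp_rot"]; Rt=R.from_quat([q[1],q[2],q[3],q[0]]).as_matrix()
    M=p["mount"]; return Rt@M[:3,3]+np.array(st["ee_pos"]), Rt@M[:3,:3]@d
def atz(o_d,z): o,d=o_d; return o+d*(z-o[2])/d[2]
def tri(a,b):
    A=np.zeros((3,3));y=np.zeros(3)
    for o,d in(a,b): P=np.eye(3)-np.outer(d,d);A+=P;y+=P@o
    x=np.linalg.solve(A,y); gap=abs(np.dot(np.cross(a[1],b[1]),a[0]-b[0]))/np.linalg.norm(np.cross(a[1],b[1])); return x,gap
E
python3 - <<'E'
from h import *
s=ctrl.read_state();print(s["ee_pos"],s["tcp_rot"],ctrl.grasp_offset)
ims=[]
for c in("top","side"):
    im=ctrl.snapshot(c);cv2.imwrite(f"pics/{c}0.png",im);ims.append(im)
    for t in["bay_floor","cover_seat","lower_pack_mid","lower_rib","upper_pack_mid","upper_rib","cover_mid","reagent_bottle_mid","beaker_mid","jar_mid","brush_mid","wash_bottle_mid","acid_jar_mid"]:
        print(c,t,[(round(m["conf"],2),np.round([m["at"][1]*512,m["at"][0]*384]).astype(int).tolist()) for m in ctrl.mark_of(c,t)[:4]])
E
```

```text
pics
[ 0.13843009 -0.58345872  0.23050357] [-6.79179956e-04  9.93233142e-01  1.16135522e-01  6.24374732e-05] 0.0187
top bay_floor [(0.76, [263, 153]), (0.68, [375, 205]), (0.67, [337, 158]), (0.38, [136, 155])]
top cover_seat [(0.56, [264, 148])]
top lower_pack_mid [(0.84, [372, 205])]
top lower_rib [(0.95, [376, 199])]
top upper_pack_mid [(0.86, [332, 265]), (0.81, [256, 210]), (0.69, [287, 246])]
top upper_rib [(0.91, [211, 255]), (0.69, [328, 267]), (0.48, [285, 247]), (0.4, [158, 215])]
top cover_mid [(0.82, [159, 217])]
top reagent_bottle_mid [(0.64, [375, 206]), (0.6, [204, 219]), (0.55, [181, 158])]
top beaker_mid [(0.75, [337, 157])]
top jar_mid [(0.68, [206, 218]), (0.64, [385, 158]), (0.26, [253, 210])]
top brush_mid [(0.85, [382, 154]), (0.72, [157, 220])]
top wash_bottle_mid [(0.72, [135, 153])]
top acid_jar_mid [(0.66, [308, 215]), (0.56, [374, 197])]
side bay_floor [(0.65, [225, 180])]
side cover_seat [(0.76, [222, 167]), (0.5, [162, 233])]
side lower_pack_mid [(0.7, [278, 211]), (0.45, [344, 136])]
side lower_rib [(0.66, [339, 128])]
side upper_pack_mid [(0.9, [341, 211]), (0.88, [278, 215]), (0.87, [297, 281])]
side upper_rib [(0.89, [294, 275]), (0.81, [341, 207]), (0.75, [278, 212]), (0.28, [221, 169])]
side cover_mid [(0.56, [196, 311]), (0.33, [278, 133])]
side reagent_bottle_mid [(0.66, [162, 233])]
side beaker_mid [(0.57, [276, 135])]
side jar_mid [(0.93, [244, 260])]
side brush_mid [(0.93, [302, 114])]
side wash_bottle_mid [(0.6, [112, 272]), (0.55, [319, 178])]
side acid_jar_mid [(0.6, [317, 176])]
```

View pics/top0.png

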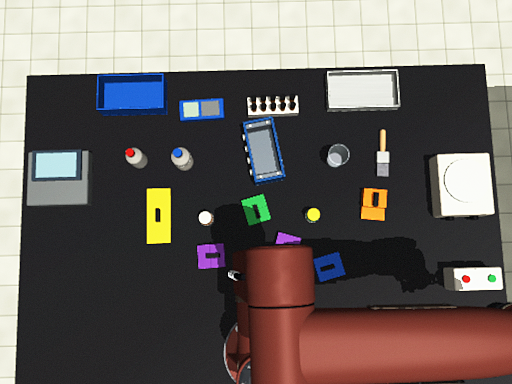

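View pics/side0.png

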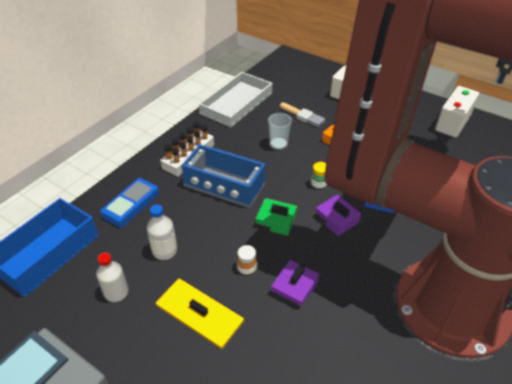

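The top view shows the logger's bay at (263,150), the orange pack at (374,204), the yellow cover at (158,216) and the jars at (205,217) and (313,214).
Elbow-shaped candidates in the top view: green (256,210), purple (211,256), purple (287,240) and blue (329,267). The description picks green, which is (278,215) in the side view.

Run:
```python
from h import *
px=lambda u,v:[v/384,u/512]
P={"bay":((263,149),(224,172),.07),"orange_rib":((376,199),(339,128),.045),"green":((256,210),(278,214),.028),"cover":((159,217),(199,308),.02),
"reagent":((181,157),(162,235),.075),"beaker":((337,157),(279,131),.045),"jar":((205,218),(246,260),.03),"acid":((313,215),(319,175),.032),"wash":((135,155),(112,277),.065),"brush":((382,154),(302,114),.01),"purple1":((211,256),(296,282),.03)}
for n,(a,b,z) in P.items():
    A=ray("top",px(*a));B=ray("side",px(*b)); print(n,np.round(tri(A,B)[0],3),round(tri(A,B)[1],3),"top@z",np.round(atz(A,z),3))
# bay rim corners from top
for q in[(243,121),(271,117),(285,178),(257,183)]: print(np.round(atz(ray("top",px(*q)),.078),3))
for q in[(361,219),(364,188),(388,190),(384,221)]: print("or",np.round(atz(ray("top",px(*q)),.025),3))
for q in[(241,203),(262,194),(272,216),(250,224)]: print("gr",np.round(atz(ray("top",px(*q)),.034),3))
for q in[(147,188),(171,188),(171,243),(147,244)]: print("cov",np.round(atz(ray("top",px(*q)),.012),3))
```

```text
bay [ 0.653 -0.019  0.047] 0.007 top@z [ 0.65  -0.017  0.07 ]
orange_rib [ 0.482 -0.381  0.044] 0.005 top@z [ 0.48  -0.381  0.045]
green [0.455 0.01  0.026] 0.002 top@z [0.456 0.011 0.028]
cover [0.446 0.333 0.019] 0.008 top@z [0.442 0.331 0.02 ]
reagent [0.631 0.25  0.058] 0.005 top@z [0.63  0.248 0.075]
beaker [ 0.623 -0.26   0.047] 0.002 top@z [ 0.623 -0.261  0.045]
jar [0.434 0.178 0.031] 0.001 top@z [0.434 0.178 0.03 ]
acid [ 0.436 -0.175  0.031] 0.003 top@z [ 0.434 -0.175  0.032]
wash [0.642 0.4   0.055] 0.006 top@z [0.643 0.4   0.065]
brush [ 0.636 -0.42   0.01 ] 0.001 top@z [ 0.636 -0.42   0.01 ]
purple1 [0.31  0.161 0.025] 0.001 top@z [0.31 0.16 0.03]
[0.743 0.045 0.078]
[ 0.754 -0.046  0.078]
[ 0.552 -0.085  0.078]
[0.538 0.005 0.078]
or [ 0.418 -0.333  0.025]
or [ 0.52  -0.349  0.025]
or [ 0.511 -0.428  0.025]
or [ 0.409 -0.408  0.025]
gr [0.48  0.059 0.034]
gr [ 0.508 -0.01   0.034]
gr [ 0.434 -0.041  0.034]
gr [0.41  0.031 0.034]
cov [0.541 0.373 0.012]
cov [0.539 0.292 0.012]
cov [0.356 0.293 0.012]
cov [0.355 0.372 0.012]
```

Run:
```python
from h import *
a=cv2.imread("pics/side0.png")[185:250,235:320];b=cv2.imread("pics/top0.png")[185:235,225:290]
a=cv2.resize(a,(400,306),interpolation=2);b=cv2.resize(b,(398,306),interpolation=2)
cv2.imwrite("pics/gc.png",cv2.convertScaleAbs(np.hstack([a,b]),alpha=1.5))
```

```text
(no output)
```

View pics/gc.png

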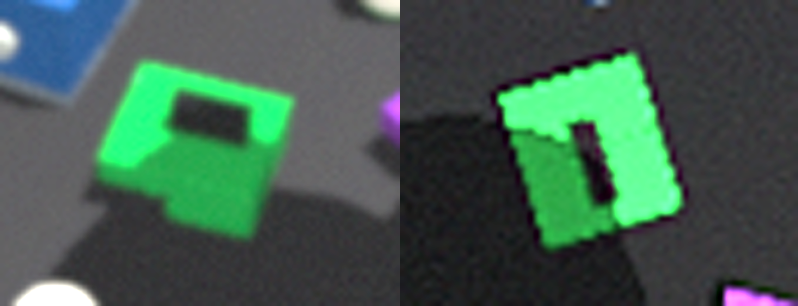

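>>> step_arm --commands '[[[0, 0, -10, 0.05, 0.03, 0, 1], [0, 0, -20, 0.1, 0.0, 0, 1], [0, 0, -30, 0.15, -0.02, 0, 1], [0, 0, -40, 0.2, -0.04, 0, 1], [0, 0, -50, 0.25, -0.06, 0, 1], [0, 0, -60, 0.3, -0.08, 0, 1], [0, 0, -70, 0.35, -0.1, 0, 1], [0, 0, -80, 0.37, -0.115, 0, 1]]]'

```text
t: 2.4
ee_pos: [0.4739, -0.3847, 0.2312]
tcp_rot: [0.0, 0.683, 0.73, 0.0]
contact_force: [0.1, -0.3, 0.4]
gripper_width: 0.0854
```

The crop shows the green elbow with its heel on the robot side, its arm on the far side, and its rib along the pack's x. So x points toward the robot, as it does for the orange pack.

>>> step_arm --commands '[[[0, 0, -10, 0, 0, 0, 1], [0, 0, -20, 0, 0, 0, 1], [0, 0, -30, 0, 0, 0, 0.5], [0, 0, -40, 0, 0, 0, 0.1], [0, 0, -50, 0, 0, 0, 0.0], [0, 0, -60, 0, 0, 0, 0], [0, 0, -70, 0, 0, 0, 0], [0, 0, -76, 0, 0, 0, 0]]]'

```text
t: 3.4
ee_pos: [0.474, -0.3847, 0.2312]
tcp_rot: [0.0, 0.087, 0.996, 0.0]
contact_force: [0.2, -1.4, -0.3]
gripper_width: 0.0426
```

```bash
cat > w.py <<'E'
from h import *
import sys
s=ctrl.read_state();q=s["tcp_rot"];print(np.round(s["ee_pos"],4),"yaw",np.degrees(2*np.arctan2(q[2],q[1])),"j",np.round(s["joints"],2),s["gripper_width"])
im=ctrl.snapshot("wrist");cv2.imwrite(f"pics/{sys.argv[1]}.png",im)
for a in sys.argv[2:]:
    t,z=a.split(":")
    for m in ctrl.mark_of("wrist",t)[:3]: print(t,round(m["conf"],2),np.round([m["at"][1]*512,m["at"][0]*384]),np.round(atz(ray("wrist",m["at"],s),float(z)),4))
E
python3 w.py w1 lower_rib:.045 lower_pack_mid:.028; python3 -c "
from h import *;print(params('wrist'))"
```

```text
[ 0.474  -0.3847  0.2312] yaw 170.06115326320807 j [-0.9   0.14  0.13  1.57  0.   -0.72] 0.0426089696028532
lower_rib 0.6 [260. 166.] [ 0.4785 -0.378   0.045 ]
lower_pack_mid 0.89 [258. 154.] [ 0.4684 -0.3789  0.028 ]
{'mtx': array([[297.31863964,   0.        , 254.43350663],
       [  0.        , 297.31863964, 186.21753173],
       [  0.        ,   0.        ,   1.        ]]), 'mount': array([[ 5.48272630e-04, -9.46181918e-01, -3.23634790e-01,
         8.42814365e-02],
       [ 9.99999803e-01,  4.19480217e-04,  4.67712155e-04,
         3.19207704e-04],
       [-3.06782391e-04, -3.23634983e-01,  9.46181961e-01,
        -1.42820483e-01],
       [ 0.00000000e+00,  0.00000000e+00,  0.00000000e+00,
         1.00000000e+00]])}
```

View pics/w1.png

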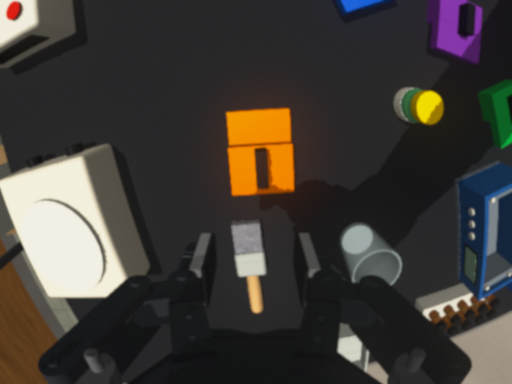

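The wrist view shows the orange pack with its foot upward in the image (tool +x). Its tall part has corners at (229,147), (294,142), (295,191) and (231,195), and the rib is centred near (262,168).

Run:
```python
from h import *
im=cv2.imread("pics/w1.png");hsv=cv2.cvtColor(im,cv2.COLOR_BGR2HSV)
m=cv2.inRange(hsv,(8,150,90),(20,255,255));m[:95]=0;m[205:]=0
c=max(cv2.findContours(m,0,2)[0],key=cv2.contourArea);print(cv2.boundingRect(c))
ap=cv2.approxPolyDP(c,4,True).reshape(-1,2);print(ap.tolist())
k=cv2.inRange(hsv,(0,0,0),(180,255,60));k[:145]=0;k[190:]=0;k[:,:240]=0;k[:,285:]=0
r=max(cv2.findContours(k,0,2)[0],key=cv2.contourArea);print(r.reshape(-1,2).min(0),r.reshape(-1,2).max(0))
for p in ap: print(p,[np.round(atz(ray("wrist",[(p[1]+.5)/384,(p[0]+.5)/512]),z),4)[:2] for z in(.016,.034)])
for p in r.reshape(-1,2)[np.argsort(r.reshape(-1,2)[:,1])][[0,1,-2,-1]]: print("rib",p,[np.round(atz(ray("wrist",[(p[1]+.5)/384,(p[0]+.5)/512]),z),4)[:2] for z in(.034,.056)])
```

```text
(225, 107, 70, 90)
[[289, 108], [225, 112], [231, 195], [294, 190]]
[259 171] [266 186]
[289 108] [array([ 0.4223, -0.3321]), array([ 0.4207, -0.334 ])]
[225 112] [array([ 0.4135, -0.4085]), array([ 0.4124, -0.4065])]
[231 195] [array([ 0.5188, -0.4223]), array([ 0.5124, -0.4197])]
[294 190] [array([ 0.5266, -0.3413]), array([ 0.5198, -0.3427])]
rib [263 171] [array([ 0.4893, -0.376 ]), array([ 0.4829, -0.3756])]
rib [265 172] [array([ 0.4909, -0.3739]), array([ 0.4845, -0.3736])]
rib [259 186] [array([ 0.507 , -0.3839]), array([ 0.4995, -0.383 ])]
rib [266 186] [array([ 0.5085, -0.3756]), array([ 0.5009, -0.3752])]
```

>>> step_arm --commands '[[[0, 0, -3.5, -0.005, 0.008, 0.05, 0], [0, 0, -3.5, -0.005, 0.008, 0.1, 0], [0, 0, -3.5, -0.005, 0.008, 0.15, 0], [0, 0, -3.5, -0.005, 0.008, 0.18, 0], [0, 0, -3.5, -0.005, 0.008, 0.193, 0], [0, 0, -3.5, -0.005, 0.008, 0.194, 0], [0, 0, -3.5, -0.005, 0.008, 0.194, -1], [0, 0, -3.5, -0.005, 0.008, 0.194, -1]]]'

```text
t: 4.55
ee_pos: [0.4811, -0.3786, 0.0391]
tcp_rot: [0.001, 0.059, 0.998, -0.001]
contact_force: [0.8, 0.1, 3.1]
gripper_width: 0.0126
```

>>> step_arm --commands '[[[0, 0, 0, 0, 0, 0, -1], [0, 0, 0, 0, 0, 0, -1], [0, 0, 0, 0, 0, 0, -1], [0, 0, 0, 0, 0, -0.02, -1], [0, 0, 0, 0, 0, -0.06, -1], [0, 0, 0, 0, 0, -0.1, -1], [0, 0, 0, 0, 0, -0.14, -1]]]'

```text
t: 5.42
ee_pos: [0.4808, -0.3783, 0.1818]
tcp_rot: [0.001, 0.059, 0.998, -0.001]
contact_force: [0.1, 0.3, -4.4]
gripper_width: 0.0129
```

```bash
cat > go.py <<'E'
from h import *
import sys
x,y,z,yaw=map(float,sys.argv[1:5])
s=ctrl.read_state();q=s["tcp_rot"];Rt=R.from_quat([q[1],q[2],q[3],q[0]])
T=R.from_euler("z",yaw,degrees=True)*R.from_euler("x",180,degrees=True)
print("at",np.round(s["ee_pos"],4),"turn",np.round((Rt.inv()*T).as_rotvec(degrees=True),2),"shift",np.round(Rt.inv().apply(np.array([x,y,z])-s["ee_pos"]),4),"w",round(s["gripper_width"],4),"F",np.round(s["contact_force"],1),"j1,6",s["joints"][0],s["joints"][5])
E
python3 w.py w2 lower_rib:.185 lower_pack_mid:.17 bay_floor:.008 cover_seat:.066; python3 go.py 0.5 -0.19 0.28 191
```

```text
[ 0.4808 -0.3783  0.1818] yaw 173.1868126873474 j [-0.88  0.13  0.04  1.47  0.   -0.76] 0.012863893576266387
lower_rib 0.7 [255. 251.] [ 0.4817 -0.3775  0.185 ]
lower_pack_mid 0.91 [252. 214.] [ 0.4659 -0.3774  0.17  ]
bay_floor 0.59 [489. 246.] [ 0.6509 -0.0189  0.008 ]
at [ 0.4807 -0.3782  0.1787] turn [ -0.09   0.09 -17.82] shift [ 0.003   0.189  -0.1016] w 0.0127 F [ 0.  -0.2 -4.3] j1,6 -0.8802846821999669 -0.7612691359542006
```

View pics/w2.png

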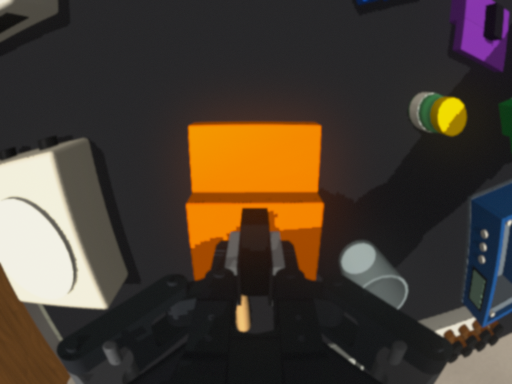

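The orange pack is held square in the jaws. The beaker is at (370,265) and the logger is at the right edge of the picture. Next I move beside the logger to measure the bay from the wrist.

>>> step_arm --commands '[[[0, 0, 0, 0, 0, -0.06, -1], [0, 0, -5, -0.02, 0.04, -0.1, -1], [0, 0, -12, -0.04, 0.08, -0.1, -1], [0, 0, -17.8, -0.05, 0.13, -0.1, -1], [0, 0, -17.8, -0.06, 0.18, -0.1, -1], [0, 0, -17.8, -0.06, 0.21, -0.1, -1], [0, 0, -17.8, -0.06, 0.21, -0.1, -1], [0, 0, -17.8, -0.06, 0.21, -0.1, -1]]]'

```text
t: 6.68
ee_pos: [0.5646, -0.1768, 0.2772]
tcp_rot: [-0.0, -0.096, 0.995, -0.0]
contact_force: [0.2, -0.3, -5.0]
gripper_width: 0.0125
```

```bash
python3 w.py w3 bay_floor:.008 cover_seat:.066
```

```text
[ 0.5646 -0.1768  0.2772] yaw 190.9823010204077 j [-0.52  0.09  0.17  1.65 -0.   -0.72] 0.01248042735354252
bay_floor 0.79 [341. 223.] [ 0.6539 -0.0192  0.008 ]
bay_floor 0.29 [250. 214.] [ 0.6648 -0.1638  0.008 ]
cover_seat 0.66 [352. 240.] [ 0.6531 -0.018   0.066 ]
```

View pics/w3.png

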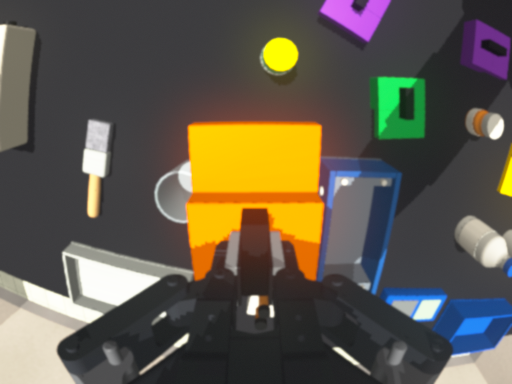

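The pack hides the bay's left side (pixels left of 322), so I back off by 70 mm and look again.

>>> step_arm --commands '[[[0, 0, 0, 0.01, -0.04, 0, -1], [0, 0, 0, 0.02, -0.075, 0, -1], [0, 0, 0, 0.02, -0.075, 0, -1], [0, 0, 0, 0.02, -0.075, 0, -1]]]'

```text
t: 7.32
ee_pos: [0.559, -0.2552, 0.2777]
tcp_rot: [0.0, -0.094, 0.996, -0.0]
contact_force: [0.3, 0.3, -4.0]
gripper_width: 0.0122
```

```bash
python3 w.py w4 bay_floor:.008 cover_seat:.066; python3 -c "
from h import *
cv2.imwrite('pics/w4c.png',cv2.resize(cv2.imread('pics/w4.png')[140:300,320:470],None,fx=4.6,fy=3.75,interpolation=2)[:600,:800])"
```

```text
[ 0.559  -0.2552  0.2777] yaw 190.84475217803922 j [-0.64  0.17  0.25  1.65 -0.   -0.83] 0.012191515458186543
bay_floor 0.58 [385. 232.] [ 0.6533 -0.0142  0.008 ]
bay_floor 0.58 [401. 248.] [0.68   0.0327 0.008 ]
cover_seat 0.65 [398. 250.] [ 0.6545 -0.0143  0.066 ]
```

View pics/w4c.png

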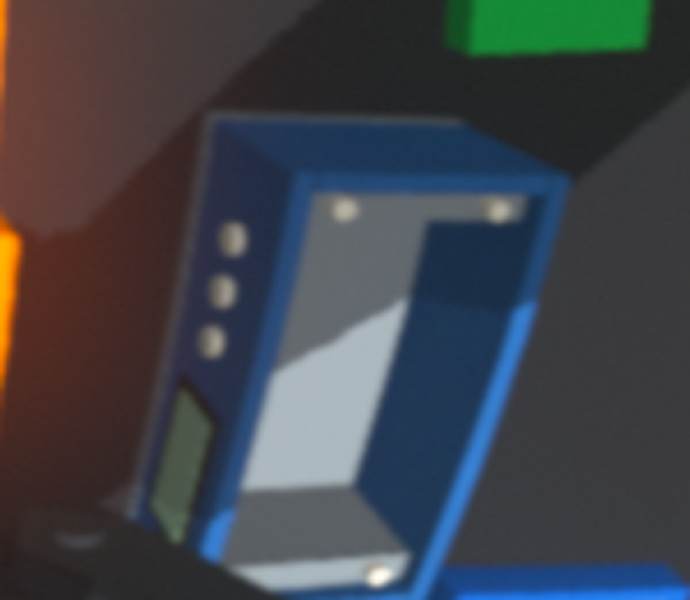

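```bash
python3 - <<'E'
from h import *
s=ctrl.read_state()
def f(c,z): return atz(ray("wrist",[(140+c[1]/3.75)/384,(320+c[0]/4.6)/512],s),z)[:2]
pts=[((344,208),(-.086,-.028),.072),((500,209),(-.086,.028),.072),((379,574),(.086,.028),.072),((297,174),(-.102,-.05),.078),((571,178),(-.102,.05),.078),((322,192),(-.094,-.042),.078)]
W=np.array([f(c,z) for c,_,z in pts]);L=np.array([l for _,l,_ in pts]);print(np.round(W,4))
def fit(L,W):
    l0,w0=L.mean(0),W.mean(0);a=L-l0;b=W-w0
    th=np.arctan2((a[:,0]*b[:,1]-a[:,1]*b[:,0]).sum(),(a*b).sum());M=np.array([[np.cos(th),-np.sin(th)],[np.sin(th),np.cos(th)]])
    return w0-M@l0,np.degrees(th),np.round(1000*(W-w0-(M@a.T).T),1)
print(fit(L,W)); print(fit(L[:3],W[:3]))
# right outer edge direction
e=[f(c,.078) for c in((571,178),(502,385),(437,580))];print(np.degrees(np.arctan2(*(e[2]-e[0])[::-1])),np.degrees(np.arctan2(*(e[1]-e[0])[::-1])))
# held orange foot far edge corners in w4: compare w2 geometry
im=cv2.imread("pics/w4.png");hsv=cv2.cvtColor(im,cv2.COLOR_BGR2HSV)
m=cv2.inRange(hsv,(5,150,90),(20,255,255));c=max(cv2.findContours(m,0,2)[0],key=cv2.contourArea).reshape(-1,2)
tl=c[np.argmin(c.sum(1))];tr=c[np.argmin(c[:,1]-c[:,0])]
q=s["tcp_rot"];Rt=R.from_quat([q[1],q[2],q[3],q[0]])
for p in(tl,tr): print(p,np.round(Rt.inv().apply(atz(ray("wrist",[(p[1]+.5)/384,(p[0]+.5)/512],s),s["ee_pos"][2]-.039+.016)-s["ee_pos"]),4))
E
python3 go.py 0.65 -0.02 0.2 191
```

```text
[[ 0.5707 -0.0576]
 [ 0.5608 -0.001 ]
 [ 0.731   0.0293]
 [ 0.5599 -0.0809]
 [ 0.5425  0.017 ]
 [ 0.5647 -0.0706]]
(array([ 0.6508728 , -0.01376058]), np.float64(10.129968402792963), array([[-0.4, -1.1],
       [-0.5,  0.3],
       [ 0.4,  0.4],
       [ 0.7, -0. ],
       [ 0.9, -0.6],
       [-1. ,  1. ]]))
(array([ 0.65071502, -0.01383921]), np.float64(10.259721679031871), array([[-0.4, -0.9],
       [-0.3,  0.6],
       [ 0.7,  0.3]]))
10.753589614625461 8.099573467774418
[189 124] [ 0.0643 -0.0361  0.023 ]
[321 125] [0.0638 0.0387 0.0229]
at [ 0.5593 -0.2543  0.2781] turn [-0.07  0.04 -0.05] shift [-0.1334  0.2129  0.0779] w 0.0122 F [ 0.2 -0.2 -3.1] j1,6 -0.6390430613757826 -0.8301535699532526
```

>>> step_arm --commands '[[[0, 0, 0, -0.03, 0.04, 0.02, -1], [0, 0, 0, -0.06, 0.08, 0.04, -1], [0, 0, 0, -0.1, 0.12, 0.06, -1], [0, 0, 0, -0.14, 0.16, 0.07, -1], [0, 0, 0, -0.17, 0.2, 0.08, -1], [0, 0, 0, -0.176, 0.216, 0.1, -1], [0, 0, 0, -0.176, 0.216, 0.118, -1], [0, 0, 0, -0.176, 0.216, 0.118, -1]]]'

```text
t: 8.48
ee_pos: [0.6897, -0.0094, 0.1577]
tcp_rot: [-0.001, -0.095, 0.995, -0.0]
contact_force: [-0.7, -0.7, -3.9]
gripper_width: 0.0126
```

>>> step_arm --commands '[[[0, 0, 0, 0, 0, 0, -1], [0, 0, 0, 0, 0, 0, -1]]]'

```text
t: 8.72
ee_pos: [0.6898, -0.0105, 0.1586]
tcp_rot: [-0.001, -0.095, 0.996, -0.0]
contact_force: [0.2, 0.2, -3.8]
gripper_width: 0.0123
```

```bash
python3 w.py w5 ; python3 -c "
from h import *
cv2.imwrite('pics/w5c.png',cv2.resize(cv2.imread('pics/w5.png')[20:220,120:400],None,fx=2.85,fy=3,interpolation=2))"
```

```text
[ 0.6898 -0.0105  0.1586] yaw 190.84830545769495 j [-0.2   0.38  0.29  1.47 -0.   -0.39] 0.012260676915715061
```

View pics/w5c.png

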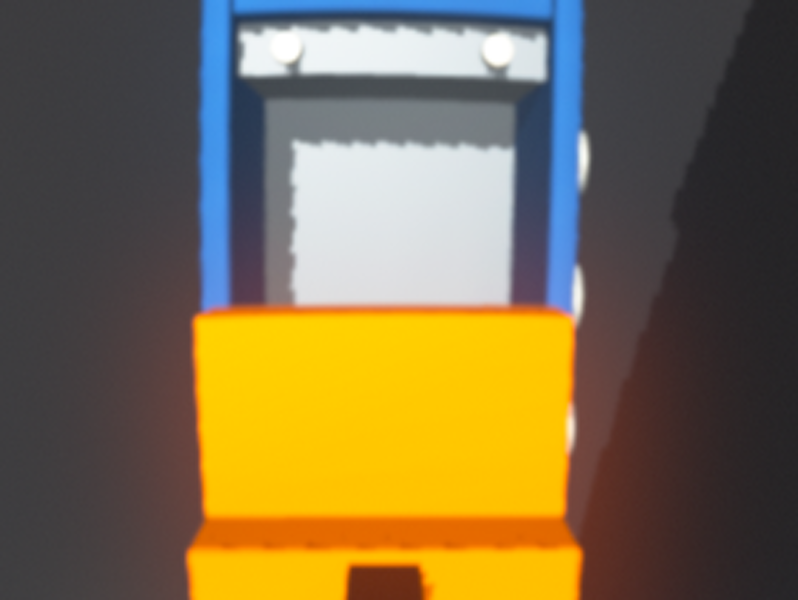

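The hover view shows the bay parallel to the pack. The near catches are at crop (286,48) and (498,50), and the rim outer edges are at x≈201 and 583.

Run:
```python
from h import *
s=ctrl.read_state();q=s["tcp_rot"];Rt=R.from_quat([q[1],q[2],q[3],q[0]])
def f(c,z): 
    w=atz(ray("wrist",[(20+c[1]/3)/384,(120+c[0]/2.85)/512],s),z); return np.round(w,4)[:2],np.round(Rt.inv().apply(w-s["ee_pos"]),4)
for n,c,z in[("pinL",(286,48),.073),("pinR",(498,50),.073),("ledgeL",(238,76),.066),("ledgeR",(548,80),.066),("outLfar",(201,0),.078),("outLnear",(202,305),.078),("outRfar",(584,0),.078),("outRnear",(575,300),.078),("inLfar",(232,20),.078),("inLn",(231,305),.078),("inRfar",(553,20),.078),("inRnear",(548,300),.078),("endOut?",(390,17),.078),("floorL",(264,97),.008),("floorR",(514,100),.008),("footL",(194,312),.1586-.039+.016),("footR",(574,312),.1586-.039+.016)]: print(n,*f(c,z))
```

```text
pinL [ 0.5716 -0.0586] [ 0.1252 -0.025   0.0859]
pinR [ 0.5614 -0.0036] [0.1249 0.031  0.0858]
ledgeL [ 0.5799 -0.0713] [ 0.1194 -0.039   0.0929]
ledgeR [0.5647 0.0122] [0.1186 0.0458 0.0928]
outLfar [ 0.5629 -0.0826] [ 0.1383 -0.0469  0.0809]
outLnear [ 0.6403 -0.0686] [ 0.0596 -0.0477  0.0808]
outRfar [0.5436 0.0157] [0.1387 0.0532 0.0808]
outRnear [0.6201 0.0291] [0.061  0.052  0.0807]
inLfar [ 0.5671 -0.0733] [ 0.1323 -0.0386  0.0809]
inLn [ 0.6391 -0.0607] [ 0.0593 -0.0398  0.0808]
inRfar [0.5511 0.0086] [0.1327 0.0449 0.0808]
inRnear [0.6218 0.0219] [0.0608 0.0446 0.0807]
endOut? [ 0.5599 -0.0329] [0.1319 0.0024 0.0809]
floorL [ 0.5788 -0.0723] [ 0.1205 -0.0398  0.1509]
floorR [0.5636 0.0113] [0.1198 0.0452 0.1508]
footL [ 0.6334 -0.0589] [ 0.0646 -0.037   0.0232]
footR [0.6191 0.0154] [0.0646 0.0387 0.0231]
```

>>> step_arm --commands '[[[0, 0, 0.6, -0.002, 0.002, 0.01, -1], [0, 0, 0.6, -0.002, 0.002, 0.025, -1], [0, 0, 0.6, -0.002, 0.002, 0.04, -1], [0, 0, 0.6, -0.002, 0.002, 0.055, -1], [0, 0, 0.6, -0.002, 0.002, 0.07, -1], [0, 0, 0.6, -0.002, 0.002, 0.085, -1], [0, 0, 0.6, -0.002, 0.002, 0.1, -1], [0, 0, 0.6, -0.002, 0.002, 0.108, -1]]]'

```text
t: 9.78
ee_pos: [0.6909, -0.008, 0.0492]
tcp_rot: [-0.001, -0.089, 0.996, -0.0]
contact_force: [-0.3, 0.7, -4.2]
gripper_width: 0.0124
```

```bash
python3 go.py 0.6898 -0.008 0.047 190.2
```

```text
at [ 0.6909 -0.008   0.0492] turn [-0.02 -0.16  0.06] shift [0.001  0.0002 0.0022] w 0.0124 F [-0.3  0.7 -4.2] j1,6 -0.19970862529105307 -0.3787381239421056
```

Smooth so far with no contact. I go down the last 2 mm, release and rise.

>>> step_arm --commands '[[[0, 0, 0, 0, 0, 0.002, -1], [0, 0, 0, 0, 0, 0.003, -1], [0, 0, 0, 0, 0, 0.003, -0.35], [0, 0, 0, 0, 0, 0.003, -0.35], [0, 0, 0, 0, 0, 0.003, -0.35], [0, 0, 0, 0, 0, -0.03, -0.35], [0, 0, 0, 0, 0, -0.08, -0.35], [0, 0, 0, 0, 0, -0.14, -0.35]]]'

```text
t: 10.78
ee_pos: [0.6906, -0.0078, 0.1898]
tcp_rot: [-0.002, -0.089, 0.996, -0.0]
contact_force: [1.7, -1.0, -0.5]
gripper_width: 0.0279
```

```bash
python3 w.py w6 lower_pack_mid:.036 lower_rib:.053 upper_rib:.045 upper_pack_mid:.028; python3 go.py .455 .01 .23 202.7
```

```text
[ 0.6906 -0.0078  0.1898] yaw 190.2544444294475 j [-0.2   0.39  0.35  1.54 -0.   -0.38] 0.027941220382244846
lower_pack_mid 0.55 [252. 156.] [ 0.6754 -0.012   0.036 ]
lower_rib 0.85 [256. 174.] [ 0.689  -0.0055  0.053 ]
at [ 0.6914 -0.0079  0.1891] turn [-1.000e-02 -1.400e-01 -1.244e+01] shift [ 0.2295  0.0597 -0.0404] w 0.0279 F [ 0.7  0.1 -0.7] j1,6 -0.1994422104852332 -0.37848927137385757
```

View pics/w6.png

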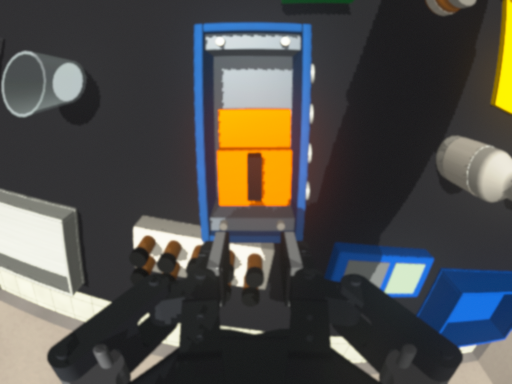

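The orange pack stands in the far end of the bay, straight, with its rib at (255,177) and even side gaps. Next is the green pack.

>>> step_arm --commands '[[[0, 0, 0, 0.04, 0.01, -0.02, -0.35], [0, 0, -5, 0.09, 0.02, -0.04, -0.2], [0, 0, -12.4, 0.14, 0.04, -0.04, 0], [0, 0, -12.4, 0.19, 0.05, -0.04, 0], [0, 0, -12.4, 0.225, 0.06, -0.04, 0], [0, 0, -12.4, 0.225, 0.06, -0.04, 0], [0, 0, -12.4, 0.225, 0.06, -0.04, 0]]]'

```text
t: 11.9
ee_pos: [0.4594, 0.011, 0.2286]
tcp_rot: [-0.002, -0.196, 0.981, 0.0]
contact_force: [0.4, -0.6, -0.3]
gripper_width: 0.043
```

```bash
python3 w.py w7 upper_rib:.045 upper_pack_mid:.028
python3 - <<'E'
from h import *
s=ctrl.read_state();im=cv2.imread("pics/w7.png");hsv=cv2.cvtColor(im,cv2.COLOR_BGR2HSV)
m=cv2.inRange(hsv,(45,120,40),(80,255,255));m=cv2.morphologyEx(m,3,np.ones((15,15)))
for c in sorted(cv2.findContours(m,0,2)[0],key=cv2.contourArea)[-2:]:
    ap=cv2.approxPolyDP(c,5,True).reshape(-1,2);print(cv2.boundingRect(c))
    for p in ap: print(p,[np.round(atz(ray("wrist",[(p[1]+.5)/384,(p[0]+.5)/512],s),z),4)[:2] for z in(0,.034)])
E
python3 go.py .45 .007 .037 202.7
```

```text
[0.4594 0.011  0.2286] yaw 202.6508019647166 j [-0.26 -0.32 -0.31  1.59 -0.   -0.66] 0.04299655394748153
upper_rib 0.95 [258. 158.] [0.4512 0.0135 0.045 ]
upper_rib 0.84 [227.  19.] [ 0.321  -0.0781  0.045 ]
upper_rib 0.6 [414. 102.] [0.3123 0.1572 0.045 ]
upper_pack_mid 0.97 [409. 102.] [0.3126 0.1603 0.028 ]
upper_pack_mid 0.97 [218.  26.] [ 0.329  -0.0865  0.028 ]
upper_pack_mid 0.91 [257. 160.] [0.458  0.0145 0.028 ]
(123, 73, 1, 1)
[123  73] [array([ 0.4212, -0.189 ]), array([ 0.4176, -0.1736])]
(220, 119, 75, 82)
[229 120] [array([ 0.4305, -0.034 ]), array([ 0.4261, -0.0327])]
[220 191] [array([ 0.5228, -0.0106]), array([ 0.51  , -0.0115])]
[283 199] [array([0.5008, 0.0717]), array([0.49  , 0.0633])]
[294 130] [array([0.4104, 0.0463]), array([0.4079, 0.0402])]
at [0.4598 0.011  0.2289] turn [ 0.05 -0.2  -0.04] shift [ 9.90e-03 -1.00e-04  1.92e-01] w 0.0424 F [-0.4  0.1  0.4] j1,6 -0.2608170234739464 -0.6562434180720917
```

View pics/w7.png

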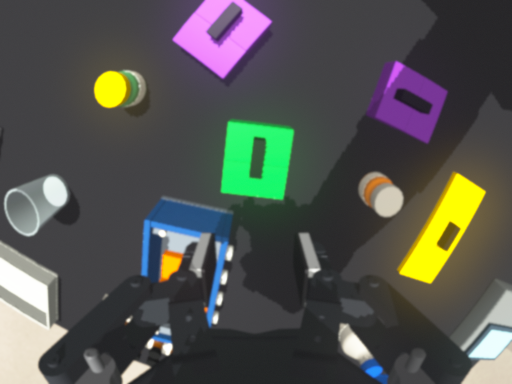

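The picture shows green at (258,158), clear of the jars, with two purple look-alikes above it and the yellow cover at right. The corners give centre (0.4585, 0.0148), yaw 195° and 86 x 77 mm, which matches the text.

>>> step_arm --commands '[[[0, 0, 7.6, 0.007, 0.005, 0.05, 0], [0, 0, 7.6, 0.007, 0.005, 0.1, 0], [0, 0, 7.6, 0.007, 0.005, 0.15, 0], [0, 0, 7.6, 0.007, 0.005, 0.18, 0], [0, 0, 7.6, 0.007, 0.005, 0.191, 0], [0, 0, 7.6, 0.007, 0.005, 0.191, 0], [0, 0, 7.6, 0.007, 0.005, 0.191, -1], [0, 0, 7.6, 0.007, 0.005, 0.191, -1]]]'

```text
t: 13.05
ee_pos: [0.4521, 0.0124, 0.0397]
tcp_rot: [-0.0, -0.131, 0.991, -0.001]
contact_force: [0.7, 0.3, -1.2]
gripper_width: 0.0127
```

>>> step_arm --commands '[[[0, 0, 0, 0, 0, 0, -1], [0, 0, 0, 0, 0, 0, -1], [0, 0, 0, 0, 0, 0, -1], [0, 0, 0, 0, 0, -0.02, -1], [0, 0, 0, 0, 0, -0.06, -1], [0, 0, 0, 0, 0, -0.1, -1], [0, 0, 0, 0, 0, -0.13, -1], [0, 0, 0, 0, 0, -0.13, -1]]]'

```text
t: 14.05
ee_pos: [0.4534, 0.0123, 0.1716]
tcp_rot: [0.001, -0.131, 0.991, -0.001]
contact_force: [0.4, 0.9, -3.1]
gripper_width: 0.0124
```

```bash
python3 go.py .6272 -.0192 .18 190.2
```

```text
at [0.4534 0.0123 0.1716] turn [-0.16  0.13  4.86] shift [-0.1596 -0.0756 -0.0078] w 0.0124 F [ 0.4  0.9 -3.1] j1,6 -0.2616677638342193 -0.5244959460816834
```

>>> step_arm --commands '[[[0, 0, 2, -0.03, -0.015, 0, -1], [0, 0, 4.9, -0.07, -0.035, 0, -1], [0, 0, 4.9, -0.11, -0.055, 0, -1], [0, 0, 4.9, -0.14, -0.07, 0, -1], [0, 0, 4.9, -0.144, -0.0745, 0.01, -1], [0, 0, 4.9, -0.144, -0.0745, 0.012, -1], [0, 0, 4.9, -0.144, -0.0745, 0.012, -1], [0, 0, 4.9, -0.144, -0.0745, 0.012, -1]]]'

```text
t: 15.05
ee_pos: [0.6114, -0.022, 0.1607]
tcp_rot: [0.002, -0.089, 0.996, -0.001]
contact_force: [-0.6, -0.4, -2.2]
gripper_width: 0.0124
```

```bash
python3 w.py w8 upper_rib:.165 ;python3 go.py .612 -.022 .047 190.2; python3 -c "
from h import *
cv2.imwrite('pics/w8c.png',cv2.resize(cv2.imread('pics/w8.png')[60:260,120:400],None,fx=2.85,fy=3,interpolation=2))"
```

```text
[ 0.6114 -0.022   0.1607] yaw 190.16931196138458 j [-0.25  0.13  0.    1.43 -0.   -0.43] 0.012398822941361194
upper_rib 0.87 [255. 248.] [ 0.6096 -0.0213  0.165 ]
at [ 0.6117 -0.0221  0.1608] turn [-0.18  0.19 -0.03] shift [1.000e-04 5.000e-04 1.138e-01] w 0.0125 F [-0.9 -0.6 -2.5] j1,6 -0.24875765159603258 -0.4262448448924282
```

View pics/w8c.png

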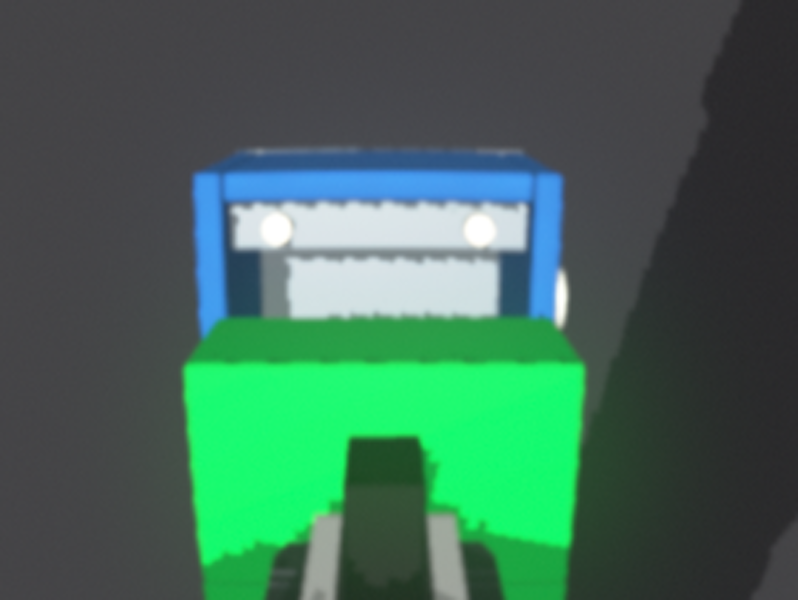

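Viewed so far: 11. The hover view shows green square to the bay, with pins at crop (276,230) and (479,230), the heel top edge at row 363 (x 185–583) and the heel bottom edge at row 320.

Run:
```python
from h import *
s=ctrl.read_state();q=s["tcp_rot"];Rt=R.from_quat([q[1],q[2],q[3],q[0]]);Z=s["ee_pos"][2]-.0397
def f(c,z): 
    w=atz(ray("wrist",[(60+c[1]/3)/384,(120+c[0]/2.85)/512],s),z); return np.round(Rt.inv().apply(w-s["ee_pos"]),4)
for n,c,z in[("pinL",(276,230),.073),("pinR",(479,230),.073),("ledgeL",(232,249),.066),("ledgeR",(526,249),.066),("outL",(194,175),.078),("outR",(562,175),.078),("inL",(226,300),.078),("inR",(530,300),.078),("heelTL",(185,363),Z+.034),("heelTR",(583,363),Z+.034),("heelBL",(217,320),Z),("heelBR",(553,320),Z)]: print(n,f(c,z))
```

```text
pinL [ 0.0464 -0.0289  0.0878]
pinR [0.0464 0.0271 0.0876]
ledgeL [ 0.0402 -0.0427  0.0948]
ledgeR [0.0402 0.0416 0.0946]
outL [ 0.062  -0.0503  0.0828]
outR [0.062  0.0487 0.0825]
inL [ 0.0287 -0.0428  0.0829]
inR [0.0288 0.0413 0.0826]
heelTL [ 0.0362 -0.0365  0.0057]
heelTR [0.0363 0.0381 0.0055]
heelBL [ 0.0349 -0.0368  0.0397]
heelBR [0.035  0.039  0.0395]
```

Measured gap from heel to ledge is 4.7 mm, as planned. Only a -1.7 mm correction in y is needed.

>>> step_arm --commands '[[[0, 0, 0, 0, -0.0017, 0.01, -1], [0, 0, 0, 0, -0.0017, 0.025, -1], [0, 0, 0, 0, -0.0017, 0.04, -1], [0, 0, 0, 0, -0.0017, 0.055, -1], [0, 0, 0, 0, -0.0017, 0.07, -1], [0, 0, 0, 0, -0.0017, 0.085, -1], [0, 0, 0, 0, -0.0017, 0.1, -1], [0, 0, 0, 0, -0.0017, 0.109, -1]]]'

```text
t: 16.15
ee_pos: [0.612, -0.024, 0.0506]
tcp_rot: [0.001, -0.089, 0.996, -0.001]
contact_force: [0.2, -1.1, -3.4]
gripper_width: 0.0125
```

>>> step_arm --commands '[[[0, 0, 0, 0, 0, 0.002, -1], [0, 0, 0, 0, 0, 0.003, -1], [0, 0, 0, 0, 0, 0.003, -1]]]'

```text
t: 16.52
ee_pos: [0.6124, -0.0241, 0.0481]
tcp_rot: [0.002, -0.089, 0.996, -0.001]
contact_force: [-0.4, 0.1, -2.1]
gripper_width: 0.0124
```

>>> step_arm --commands '[[[0, 0, 0, 0, 0, 0.001, -0.35], [0, 0, 0, 0, 0, 0.001, -0.35], [0, 0, 0, 0, 0, 0.001, -0.35], [0, 0, 0, 0, 0, -0.03, -0.35], [0, 0, 0, 0, 0, -0.08, -0.35], [0, 0, 0, 0, 0, -0.13, -0.35], [0, 0, 0, 0, 0, -0.18, -0.35], [0, 0, 0, 0, 0, -0.18, -0.35]]]'

```text
t: 17.52
ee_pos: [0.6139, -0.0242, 0.2333]
tcp_rot: [0.005, -0.089, 0.996, -0.003]
contact_force: [0.2, -0.6, 0.2]
gripper_width: 0.0278
```

```bash
python3 w.py w9 upper_pack_mid:.036 upper_rib:.053 lower_rib:.053 lower_pack_mid:.036
python3 - <<'E'
from h import *
s=ctrl.read_state();im=cv2.imread("pics/w9.png");hsv=cv2.cvtColor(im,cv2.COLOR_BGR2HSV)
C=np.array([.6507,-.0150]);t=np.radians(10.2);M=np.array([[np.cos(t),np.sin(t)],[-np.sin(t),np.cos(t)]])
for n,lo,hi in(("green",(45,120,40),(80,255,255)),("orange",(5,150,90),(20,255,255))):
    m=cv2.inRange(hsv,lo,hi);m[:,:170]=0;m[:,350:]=0;m=cv2.morphologyEx(m,3,np.ones((15,15)))
    c=max(cv2.findContours(m,0,2)[0],key=cv2.contourArea);ap=cv2.approxPolyDP(c,5,True).reshape(-1,2)
    for p in ap: print(n,p,np.round(1000*M@(atz(ray("wrist",[(p[1]+.5)/384,(p[0]+.5)/512],s),.042)[:2]-C),1))
E
python3 go.py .46 .333 .24 180
```

```text
[ 0.6139 -0.0242  0.2333] yaw 190.16936843745563 j [-0.25  0.13  0.13  1.56 -0.   -0.43] 0.027844170129140356
upper_pack_mid 0.59 [255. 162.] [ 0.6173 -0.0235  0.036 ]
upper_rib 0.92 [258. 158.] [ 0.608  -0.0218  0.053 ]
lower_rib 0.68 [257. 224.] [ 0.6892 -0.008   0.053 ]
lower_pack_mid 0.74 [254. 207.] [ 0.6754 -0.014   0.036 ]
lower_pack_mid 0.18 [ 74. 143.] [ 0.6305 -0.2651  0.036 ]
green [223 128] [-80.  -35.2]
green [224 197] [  1.7 -36.4]
green [288 197] [ 1.6 39.4]
green [290 130] [-77.9  39.1]
orange [228 200] [  5.5 -31.8]
orange [229 246] [ 68.7 -32.7]
orange [280 245] [67.1 32.1]
orange [287 200] [ 5.5 38.3]
at [ 0.6111 -0.0235  0.2264] turn [-0.11  0.06 10.17] shift [ 0.0858  0.3775 -0.0145] w 0.0275 F [ 0.  -0.9  1. ] j1,6 -0.25119252149435506 -0.42863260661120545
```

```bash
cat > chk.py <<'E'
from h import *
import sys
s=ctrl.read_state();im=ctrl.snapshot("wrist");hsv=cv2.cvtColor(im,cv2.COLOR_BGR2HSV);cv2.imwrite("pics/chk.png",im)
C=np.array([.6507,-.0150]);t=np.radians(10.2);M=np.array([[np.cos(t),np.sin(t)],[-np.sin(t),np.cos(t)]])
print(s["ee_pos"],s["tcp_rot"])
for n,lo,hi in(("green",(45,120,40),(80,255,255)),("orange",(5,150,90),(20,255,255))):
    m=cv2.inRange(hsv,lo,hi);m[:,:170]=0;m[:,350:]=0;m=cv2.morphologyEx(m,3,np.ones((15,15)))
    c=max(cv2.findContours(m,0,2)[0],key=cv2.contourArea);ap=cv2.approxPolyDP(c,5,True).reshape(-1,2)
    for p in ap: print(n,p,np.round(1000*M@(atz(ray("wrist",[(p[1]+.5)/384,(p[0]+.5)/512],s),.042)[:2]-C),1))
E
python3 chk.py; python3 go.py .46 .333 .24 180
```

```text
[ 0.61109463 -0.02348395  0.2264011 ] [ 5.38706146e-04 -8.86030203e-02  9.96066387e-01 -9.83905033e-04]
green [219 133] [-74.5 -39.9]
green [222 203] [  9.4 -39.1]
green [285 203] [ 9.3 36.1]
green [289 134] [-73.3  38. ]
orange [285 205] [11.9 36.2]
orange [226 206] [ 13.2 -34.4]
orange [229 252] [ 77.7 -33.1]
orange [280 251] [76.1 32.5]
at [ 0.6111 -0.0235  0.2265] turn [-0.11  0.06 10.17] shift [ 0.0858  0.3775 -0.0144] w 0.028 F [-0.   1.   0.3] j1,6 -0.2511989012085212 -0.42862989116885636
```

Both packs measure home: green is centred at -32, orange ends at +77, and both tops are at the expected height. Now the cover.

>>> step_arm --commands '[[[0, 0, 3, 0.012, 0.055, -0.0145, -0.2], [0, 0, 6, 0.024, 0.11, -0.0145, 0], [0, 0, 10.2, 0.036, 0.165, -0.0145, 0], [0, 0, 10.2, 0.05, 0.22, -0.0145, 0], [0, 0, 10.2, 0.062, 0.275, -0.0145, 0], [0, 0, 10.2, 0.075, 0.33, -0.0145, 0], [0, 0, 10.2, 0.086, 0.3775, -0.0145, 0], [0, 0, 10.2, 0.086, 0.3775, -0.0145, 0]]]'

```text
t: 18.82
ee_pos: [0.4577, 0.3354, 0.2392]
tcp_rot: [-0.0, -0.002, 1.0, -0.001]
contact_force: [0.6, -0.3, 0.0]
gripper_width: 0.0428
```

>>> step_arm --commands '[[[0, 0, 0, 0, 0, 0, 0], [0, 0, 0, 0, 0, 0, 0]]]'

```text
t: 19.08
ee_pos: [0.458, 0.3346, 0.2386]
tcp_rot: [-0.001, -0.001, 1.0, -0.001]
contact_force: [0.1, 0.1, -0.9]
gripper_width: 0.0422
```

```bash
python3 w.py w10 cover_mid:.017
python3 - <<'E'
from h import *
s=ctrl.read_state();im=cv2.imread("pics/w10.png");hsv=cv2.cvtColor(im,cv2.COLOR_BGR2HSV)
m=cv2.inRange(hsv,(22,150,80),(35,255,255));m=cv2.morphologyEx(m,3,np.ones((15,15)))
c=max(cv2.findContours(m,0,2)[0],key=cv2.contourArea);print(cv2.boundingRect(c))
for p in cv2.approxPolyDP(c,6,True).reshape(-1,2): print(p,np.round(atz(ray("wrist",[(p[1]+.5)/384,(p[0]+.5)/512],s),.012),4)[:2])
E
python3 go.py .447 .333 .015 180
```

```text
[0.458  0.3346 0.2386] yaw 180.1523917806882 j [ 0.4   0.01  0.01  1.58 -0.    0.4 ] 0.04220892597515177
cover_mid 0.64 [259. 148.] [0.448  0.3406 0.017 ]
(224, 76, 66, 141)
[226  76] [0.3589 0.3003]
[228 214] [0.5413 0.2995]
[285 215] [0.5425 0.3774]
[289  77] [0.3598 0.3772]
at [0.4582 0.3345 0.2389] turn [-0.13 -0.04  0.13] shift [ 0.011 -0.001  0.224] w 0.0428 F [ 0.3 -0.3 -0.6] j1,6 0.40121080693876776 0.39892255718171943
```

>>> step_arm --commands '[[[0, 0, 0, 0.008, 0.005, 0.05, 0], [0, 0, 0, 0.008, 0.005, 0.1, 0], [0, 0, 0, 0.008, 0.005, 0.15, 0], [0, 0, 0, 0.008, 0.005, 0.2, 0], [0, 0, 0, 0.008, 0.005, 0.22, 0], [0, 0, 0, 0.008, 0.005, 0.223, 0], [0, 0, 0, 0.008, 0.005, 0.223, 0], [0, 0, 0, 0.008, 0.005, 0.223, -1]]]'

```text
t: 20.18
ee_pos: [0.4514, 0.3396, 0.018]
tcp_rot: [0.001, -0.001, 1.0, -0.0]
contact_force: [0.0, 1.0, -0.1]
gripper_width: 0.0261
```

>>> step_arm --commands '[[[0, 0, 0, 0, 0, 0, -1], [0, 0, 0, 0, 0, 0, -1], [0, 0, 0, 0, 0, 0, -1], [0, 0, 0, 0, 0, 0, -1]]]'

```text
t: 20.68
ee_pos: [0.4519, 0.3399, 0.0187]
tcp_rot: [0.002, -0.001, 1.0, -0.0]
contact_force: [-0.6, -0.7, 6.0]
gripper_width: 0.0126
```

>>> step_arm --commands '[[[0, 0, 0, 0, 0, -0.03, -1], [0, 0, 0, 0, 0, -0.08, -1], [0, 0, 0, 0, 0, -0.13, -1], [0, 0, 0, 0, 0, -0.18, -1], [0, 0, 0, 0, 0, -0.22, -1], [0, 0, 0, 0, 0, -0.22, -1]]]'

```text
t: 21.42
ee_pos: [0.4525, 0.3406, 0.242]
tcp_rot: [0.004, -0.001, 1.0, 0.001]
contact_force: [0.7, 0.8, -2.2]
gripper_width: 0.0121
```

```bash
cat > hc.py <<'E'
from h import *
s=ctrl.read_state();im=ctrl.snapshot("wrist");hsv=cv2.cvtColor(im,cv2.COLOR_BGR2HSV);cv2.imwrite("pics/hc.png",im)
m=cv2.inRange(hsv,(22,150,60),(35,255,255));m[:,:150]=0;m[:,370:]=0;c=max(cv2.findContours(m,0,2)[0],key=cv2.contourArea).reshape(-1,2)
q=s["tcp_rot"];Rt=R.from_quat([q[1],q[2],q[3],q[0]])
for p in(c[np.argmin(c.sum(1))],c[np.argmin(c[:,1]-c[:,0])]): print("top corner",p,np.round(Rt.inv().apply(atz(ray("wrist",[(p[1]+.5)/384,(p[0]+.5)/512],s),s["ee_pos"][2]-.016+.012)-s["ee_pos"]),4))
E
python3 hc.py; python3 go.py .6507 -.015 .2 190.2
```

```text
top corner [178  74] [ 0.0921 -0.0367  0.0032]
top corner [331  74] [0.0922 0.0384 0.0033]
at [0.4518 0.3403 0.2396] turn [-1.000e-02  2.900e-01 -1.007e+01] shift [-0.1979 -0.3557  0.0404] w 0.0128 F [-0.6  1.  -3.1] j1,6 0.41529008706192366 0.4129347956511567
```

>>> step_arm --commands '[[[0, 0, 0, -0.025, -0.045, 0, -1], [0, 0, -2, -0.053, -0.095, 0, -1], [0, 0, -5, -0.081, -0.145, 0, -1], [0, 0, -8, -0.109, -0.195, 0, -1], [0, 0, -10, -0.137, -0.245, 0, -1], [0, 0, -10, -0.165, -0.295, 0, -1], [0, 0, -10, -0.19, -0.34, 0, -1], [0, 0, -10, -0.199, -0.357, 0, -1]]]'

```text
t: 22.48
ee_pos: [0.6516, -0.0189, 0.2374]
tcp_rot: [0.001, -0.087, 0.996, 0.0]
contact_force: [-0.3, 0.5, -0.9]
gripper_width: 0.0123
```

>>> step_arm --commands '[[[0, 0, 0, 0, 0, 0, -1], [0, 0, 0, 0, 0, 0, -1], [0, 0, 0, 0, 0, 0, -1]]]'

```text
t: 22.85
ee_pos: [0.6511, -0.0174, 0.2374]
tcp_rot: [0.001, -0.088, 0.996, 0.0]
contact_force: [-0.4, -0.4, -1.1]
gripper_width: 0.0124
```

```bash
python3 hc.py; python3 go.py .6521 -.0161 .125 190.2
```

```text
top corner [178  73] [ 0.0926 -0.0367  0.0039]
top corner [332  74] [0.0922 0.0392 0.0039]
at [ 0.6512 -0.0175  0.2377] turn [ 0.04  0.09 -0.13] shift [-0.0009  0.0012  0.1127] w 0.0122 F [-0.6 -0.2 -1.1] j1,6 -0.22778728718834235 -0.40358197829577536
```

Down to about 25 mm above the rim, then a look with the last picture.

>>> step_arm --commands '[[[0, 0, 0, -0.001, 0.0012, 0.04, -1], [0, 0, 0, -0.001, 0.0012, 0.08, -1], [0, 0, 0, -0.001, 0.0012, 0.11, -1], [0, 0, 0, -0.001, 0.0012, 0.122, -1], [0, 0, 0, -0.001, 0.0012, 0.122, -1], [0, 0, 0, -0.001, 0.0012, 0.122, -1]]]'

```text
t: 23.65
ee_pos: [0.6531, -0.0161, 0.1176]
tcp_rot: [0.002, -0.088, 0.996, 0.0]
contact_force: [1.1, -0.3, -0.9]
gripper_width: 0.0123
```

```bash
python3 hc.py; python3 go.py .6521 -.0161 .087 190.2; python3 -c "
from h import *
cv2.imwrite('pics/hcc.png',cv2.resize(cv2.imread('pics/hc.png')[30:230,120:400],None,fx=2.85,fy=3,interpolation=2))"
```

```text
top corner [179  74] [ 0.092  -0.0362  0.0037]
top corner [331  75] [0.0916 0.0386 0.0036]
at [ 0.6532 -0.0162  0.1176] turn [-0.02  0.23 -0.12] shift [0.0012 0.0003 0.0306] w 0.0123 F [ 0.2 -0.3 -1.4] j1,6 -0.22505921990927766 -0.40094928443576755
```

View pics/hcc.png

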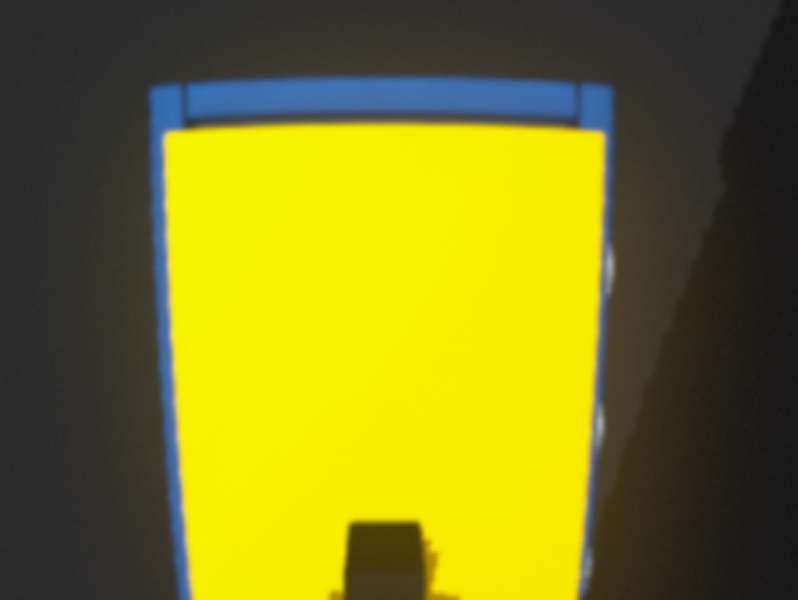

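The cover sits over the bay. Its corners are at crop (163,131) and (606,131), and the rim outer corners are at (151,88) and (613,88), so there is a little more rim on the left.

Run:
```python
from h import *
s=ctrl.read_state();q=s["tcp_rot"];Rt=R.from_quat([q[1],q[2],q[3],q[0]])
im=cv2.imread("pics/hc.png");hsv=cv2.cvtColor(im,cv2.COLOR_BGR2HSV)
def f(u,v,z): w=atz(ray("wrist",[v/384,u/512],s),z); return np.round(Rt.inv().apply(w-s["ee_pos"]),4)
g=lambda c:(120+c[0]/2.85,30+c[1]/3)
zt=s["ee_pos"][2]-.0067
for n,c,z in[("outL",(150,88),.078),("outR",(614,88),.078),("inL",(184,123),.078),("inR",(578,123),.078),("outLn",(180,580),.078),("covL",(163,131),zt),("covR",(606,131),zt),("covLn",(190,590),zt),("covRn",(580,590),zt)]: print(n,f(*g(c),z))
```

```text
outL [ 0.1038 -0.0493  0.0392]
outR [0.1038 0.0501 0.0391]
inL [ 0.0959 -0.0419  0.0392]
inR [0.0959 0.0422 0.0392]
outLn [-0.0056 -0.0488  0.0396]
covL [ 0.0927 -0.0381  0.0063]
covR [0.0927 0.0398 0.0063]
covLn [ 0.0085 -0.038   0.0067]
covRn [0.0085 0.0402 0.0067]
```

Offsets are x within 0.2 mm and y 0.6 mm. I lower with y -0.6 mm, stop on the catches and then press.

>>> step_arm --commands '[[[0, 0, 0, 0, -0.0006, 0.004, -1], [0, 0, 0, 0, -0.0006, 0.008, -1], [0, 0, 0, 0, -0.0006, 0.012, -1], [0, 0, 0, 0, -0.0006, 0.015, -1], [0, 0, 0, 0, -0.0006, 0.018, -1], [0, 0, 0, 0, -0.0006, 0.02, -1], [0, 0, 0, 0, -0.0006, 0.022, -1], [0, 0, 0, 0, -0.0006, 0.024, -1]]]'

```text
t: 24.7
ee_pos: [0.6534, -0.0168, 0.0935]
tcp_rot: [0.002, -0.088, 0.996, -0.0]
contact_force: [-0.4, -0.5, -2.2]
gripper_width: 0.0125
```

>>> step_arm --commands '[[[0, 0, 0, 0, 0, 0.002, -1], [0, 0, 0, 0, 0, 0.004, -1], [0, 0, 0, 0, 0, 0.006, -1], [0, 0, 0, 0, 0, 0.006, -1]]]'

```text
t: 25.2
ee_pos: [0.6538, -0.0168, 0.0895]
tcp_rot: [0.003, -0.088, 0.996, -0.0]
contact_force: [-5.1, 1.1, 11.8]
gripper_width: 0.0124
```

>>> step_arm --commands '[[[0, 0, 0, 0, 0, 0.003, -1], [0, 0, 0, 0, 0, 0.005, -1], [0, 0, 0, 0, 0, 0.007, -1], [0, 0, 0, 0, 0, 0.007, -1]]]'

```text
t: 25.7
ee_pos: [0.654, -0.0168, 0.0848]
tcp_rot: [0.003, -0.088, 0.996, -0.001]
contact_force: [-6.5, 0.7, 14.3]
gripper_width: 0.0125
```

>>> step_arm --commands '[[[0, 0, 0, 0, 0, 0.002, -1], [0, 0, 0, 0, 0, 0.004, -1], [0, 0, 0, 0, 0, 0.004, -1], [0, 0, 0, 0, 0, 0.004, -1]]]'

```text
t: 26.2
ee_pos: [0.6541, -0.0169, 0.0847]
tcp_rot: [0.004, -0.088, 0.996, -0.001]
contact_force: [-14.9, 2.3, 26.6]
gripper_width: 0.0125
```

The cover hit bottom at 26 N. I release, then press each end with shut fingertips to make sure all the catches are in.

>>> step_arm --commands '[[[0, 0, 0, 0, 0, -0.003, -1], [0, 0, 0, 0, 0, -0.003, -0.3], [0, 0, 0, 0, 0, -0.003, -0.3], [0, 0, 0, 0, 0, -0.003, -0.3], [0, 0, 0, 0, 0, -0.03, -0.3], [0, 0, 0, 0, 0, -0.06, -0.3], [0, 0, 0, 0, 0, -0.06, -1], [0, 0, 0, 0, 0, -0.06, -1]]]'

```text
t: 27.2
ee_pos: [0.6534, -0.0167, 0.1439]
tcp_rot: [0.004, -0.088, 0.996, -0.001]
contact_force: [-0.2, 0.2, -0.6]
gripper_width: 0.0001
```

```bash
python3 - <<'E'
from h import *
c=np.array([.6508,-.0154]);a=np.array([.984,.177])
print(c+a*.078,c-a*.078)
E
python3 go.py .7275 -.0016 .085 190.2;python3 go.py .5740 -.0292 .085 190.2
```

```text
[ 0.727552 -0.001594] [ 0.574048 -0.029206]
at [ 0.6534 -0.0167  0.1439] turn [-0.15  0.4  -0.1 ] shift [-0.0752  0.0021  0.0594] w 0.0001 F [-0.2  0.2 -0.6] j1,6 -0.22538642276016668 -0.4017059004545825
at [ 0.6534 -0.0167  0.1439] turn [-0.15  0.4  -0.1 ] shift [0.0808 0.0018 0.0583] w 0.0001 F [-0.2  0.2 -0.6] j1,6 -0.22538642276016668 -0.4017059004545825
```

>>> step_arm --commands '[[[0, 0.4, 0, -0.04, 0.001, 0, -1], [0, 0.4, 0, -0.075, 0.002, 0.02, -1], [0, 0.4, 0, -0.075, 0.002, 0.045, -1], [0, 0.4, 0, -0.075, 0.002, 0.058, -1], [0, 0.4, 0, -0.075, 0.002, 0.063, -1], [0, 0.4, 0, -0.075, 0.002, 0.066, -1], [0, 0.4, 0, -0.075, 0.002, 0.068, -1], [0, 0.4, 0, -0.075, 0.002, 0.068, -1]]]'

```text
t: 28.2
ee_pos: [0.7278, -0.0019, 0.0782]
tcp_rot: [0.001, -0.088, 0.996, -0.002]
contact_force: [-2.6, -0.7, 5.2]
gripper_width: 0.0001
```

>>> step_arm --commands '[[[0, 0, 0, 0, 0, 0.002, -1], [0, 0, 0, 0, 0, 0.004, -1], [0, 0, 0, 0, 0, 0.004, -1]]]'

```text
t: 28.58
ee_pos: [0.7278, -0.0019, 0.078]
tcp_rot: [0.002, -0.088, 0.996, -0.002]
contact_force: [-12.9, 0.5, 20.5]
gripper_width: -0.0003
```

>>> step_arm --commands '[[[0, 0, 0, 0, 0, -0.03, -1], [0, 0, 0, 0, 0, -0.06, -1], [0, 0, 0, 0.05, 0, -0.06, -1], [0, 0, 0, 0.1, 0, -0.06, -1], [0, 0, 0, 0.155, 0, -0.06, -1], [0, 0, 0, 0.155, 0, -0.04, -1], [0, 0, 0, 0.155, 0, -0.015, -1], [0, 0, 0, 0.155, 0, -0.006, -1]]]'

```text
t: 29.58
ee_pos: [0.5751, -0.0289, 0.0822]
tcp_rot: [0.001, -0.088, 0.996, -0.002]
contact_force: [0.6, -0.4, -0.0]
gripper_width: -0.0002
```

>>> step_arm --commands '[[[0, 0, 0, 0, 0, 0.004, -1], [0, 0, 0, 0, 0, 0.006, -1], [0, 0, 0, 0, 0, 0.008, -1], [0, 0, 0, 0, 0, 0.008, -1]]]'

```text
t: 30.08
ee_pos: [0.5757, -0.0289, 0.0779]
tcp_rot: [0.002, -0.088, 0.996, -0.002]
contact_force: [-14.4, 1.6, 26.9]
gripper_width: -0.0001
```

>>> step_arm --commands '[[[0, 0, 0, 0, 0, -0.03, -1], [0, 0, 0, 0, 0, -0.08, -1], [0, 0, 0, 0, 0, -0.13, -1], [0, 0, 0, 0.03, 0, -0.16, -1], [0, 0, 0, 0.03, 0, -0.16, -1], [0, 0, 0, 0.03, 0, -0.16, -1]]]'

```text
t: 30.82
ee_pos: [0.5461, -0.0336, 0.2377]
tcp_rot: [0.002, -0.088, 0.996, -0.002]
contact_force: [-0.6, -0.4, -0.2]
gripper_width: -0.0001
```

Run:
```python
from h import *
s=ctrl.read_state();im=ctrl.snapshot("wrist");hsv=cv2.cvtColor(im,cv2.COLOR_BGR2HSV);cv2.imwrite("pics/fin.png",im)
C=np.array([.6508,-.0154]);t=np.radians(10.2);M=np.array([[np.cos(t),np.sin(t)],[-np.sin(t),np.cos(t)]])
print(s["ee_pos"],s["contact_force"])
m=cv2.inRange(hsv,(22,150,60),(35,255,255));m[:,:150]=0;m[:,400:]=0;m=cv2.morphologyEx(m,3,np.ones((15,15)))
c=max(cv2.findContours(m,0,2)[0],key=cv2.contourArea);ap=cv2.approxPolyDP(c,5,True).reshape(-1,2)
for p in ap: print(p,np.round(1000*M@(atz(ray("wrist",[(p[1]+.5)/384,(p[0]+.5)/512],s),.078)[:2]-C),1))
for cam in("top","side"):
    ctrl.snapshot(cam);r=ctrl.mark_of(cam,"cover_mid");print(cam,[(x["conf"],np.round(x["at"],3)) for x in r[:2]])
    if cam=="top" and r: a=ray(cam,r[0]["at"])
    elif r: print(tri(a,ray(cam,r[0]["at"])))
im=ctrl.snapshot("top")
d=cv2.absdiff(im,cv2.imread("pics/top0.png"))
for n,(u,v) in dict(reagent=(181,157),beaker=(337,157),jar=(205,218),acid=(313,215),wash=(135,155),brush=(382,154)).items(): print(n,d[v-12:v+12,u-12:u+12].mean().round(1))
```

```text
[ 0.54608315 -0.03358624  0.23765939] [-0.64744895 -0.41304146 -0.17163461]
[219 182] [-90.5 -37. ]
[221 271] [ 25.4 -40.3]
[242 232] [-30.1 -13.1]
[267 232] [-30.2  15.5]
[280 245] [-12.7  31.2]
[284 263] [13.1 37.1]
[288 184] [-88.3  37.3]
top []
side [(0.83, array([0.424, 0.431])), (0.74, array([0.466, 0.618]))]Traceback (most recent call last):
  File "<stdin>", line 11, in <module>
NameError: name 'a' is not defined. Did you mean: 'ap'?
```

Run:
```python
from h import *
print("side ray at z=.083:",atz(ray("side",[.424,.431]),.083))
im=ctrl.snapshot("side");d=cv2.absdiff(im,cv2.imread("pics/side0.png"))
for n,(u,v) in dict(reagent=(162,235),beaker=(279,131),jar=(246,260),acid=(319,175),wash=(112,277),brush=(302,114)).items(): print(n,d[v-10:v+10,u-10:u+10].mean().round(1))
s=ctrl.read_state();print(s["t"],s["contact_force"]);print(ctrl.close_job())
```

```text
side ray at z=.083: [ 0.65381539 -0.01374205  0.083     ]
reagent 1.5
beaker 1.4
jar 40.2
acid 14.0
wash 1.5
brush 1.4
31.125 [-1.39127002 -0.15857157 -0.73981098]
the job is handed in; nothing more can be done
None
```

The job is handed in at about 31 s of the 72 s allowed. Both packs are back in the bay and the yellow cover is pressed down on its catches. The hand-in reported no verdict.

**What I did:** I set the orange pack in the far end of the bay, then the green pack with its arm over the orange foot. I laid the cover in, pressed it down while still gripping its rib, and then pressed each end with shut fingertips at about 20–27 N.

**Checks that agreed:**
- **Packs before covering:** the green centre sat about 32 mm from the bay centre on the near side. The orange body ended near +77 mm. Both tops were consistent with the packs standing on the bay floor.
- **Cover height:** the fingertips stopped at 78.0 mm at the far end and 77.9 mm at the near end, and the rim is at 78 mm.
- **Cover position:** the wrist view put its near end at -88 to -91 mm (home is -91). The side view put its centre within about 4 mm of the bay centre. It lay in line with the bay.

**Checks that failed or disagreed:**
- The top camera did not find the cover at the end, so I had no two-camera fix on its final position.
- I did not measure the cover's sideways tilt. I only pressed along its centreline.
- Comparing the side camera's first and last pictures, the reagent bottle, beaker, brush and wash bottle had not changed. The patches at the small amber jar and the acid jar did change. I think this is the arm's shadow or the arm blocking the view, because the planned paths kept well clear of both jars, but I did not confirm it.
- The first positions from the fixed cameras were about 5 mm off in y from the wrist camera's. I used the wrist values, and the fits confirmed them.

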